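# Line up the spice shakers by height

## Robot

A 7-joint arm with a two-finger parallel gripper is mounted at the origin on the work surface. World frame = base frame: x ahead of the robot, y to its left, z up, the work surface at z = 0. Lengths are in m, angles in rad, forces in N, time in s.
With the tool pointing down it reaches from about 0.425 to 0.875 m from the base axis. Payload 4.7 kg.
Tool frame: the origin (TCP) lies between the finger pads; the fingertips stand 14 mm ahead of it and the grasp point (between the pads) lies 5 mm behind it; z points along the fingers, y is the line along which they close (so a half turn about z gives the same grasp; the last joint's range is limited). The gripper opens to 87 mm and grips with 3 to 60 N. Pads are 19 mm wide; open, the fingers measure 117 mm over their backs; the gripper's body (75 mm by 190 mm) begins 51 mm behind the grasp point.
Start: joints at [-1.259, 0.321, -0.07, 1.45, 0.023, 1.371, -0.057], TCP at [0.191, 0.621, 0.237] pointing down, gripper open.
Joint ranges: [-2.86, 2.86], [-0.3, 2.09], [-1.38, 1.24], [0.06, 2.45], [-1.56, 4.7], [0.09, 2.05], [-2.69, 2.69]. Speed limits (rad/s): [2.57, 2.57, 3.14, 3.14, 3.14, 3.14, 3.14].

## Interface

Orientations are given as a rotation vector (axis times angle).
In Python, from bench import ctrl gives the robot as it stands.
- The arm moves only by the shell command python3 -m inch 'ROWS' [OPENING] [FORCE]. ROWS is JSON, a list of rows, each a list of 6 numbers: the shift along the world's x, y, z in mm, then the turn, a rotation vector about the world's x, y, z in degrees. In form: [[tx, ty, tz, rx, ry, rz], ...]. A call has 1 to 20 rows; each row is the pose to reach, as a shift and turn from the pose commanded when the call began; what a row does not reach only later rows make up. A row lasts 1/8 s, in which the tool goes at most 62.5 mm and 10.7 degrees, less where a joint would pass 70% of its speed; a pose out of reach is approached as far as the arm can. A call with a gripper value outside its range is refused whole. OPENING is the finger opening in mm, from 0 to 87, set as the call begins (- or left out, the last holds). The fingers move at their own pace and stop on an object; FORCE is the grip in N (left out, the last holds). Time passes only in rows, so rows that repeat a pose let the fingers close. It gives the time, the measured TCP pose, the force, the opening and the grip force at its end, in the units of the state.
- ctrl.get_state(): the state, without advancing time (a new reading comes with each control period).
- ctrl.get_image(name): name is "side" or "top"; returns (picture, depth): 384x512x3 uint8, red, green, blue; 384x512 float32, m along the optical axis (not along the pixel's ray), 0 where there is no reading.
- ctrl.camera_params(name): a dict with "mtx" (3x3 intrinsics, pixels), "T" (4x4, takes a point from camera to world coordinates). Camera axes: x right, y down, z forward; pixel columns grow to the right and rows downward; lengths in m; the calibration is good to about 2 mm. A picture is of the moment at which its call begins. camera_params takes no time and is no camera call.
- ctrl.close_job(): hands the job in; it is judged then, once.
The state is a dict: "time": time; "joint_positions": joint angles; "qd": joint speeds; "joint_torque": joint torques, N m; "position": TCP position; "tool_rot": TCP orientation; "ft_force": force on the tool from outside, world axes, zero at the start; "torque": the same for the moment, N m; "grip_width": opening from 0.0 (shut) to 1.0 (fully open); "grip_force": force on a finger pad.
Only numpy, scipy, OpenCV 4.12 (cv2) and the standard library are available. Lean on these libraries where they do the work, as an engineer would, in place of code of your own. Each camera call takes 0.05 s, during which the arm holds its last target. There are 200 camera calls.

## Task

Before service, stand the four steel spice shakers on the row of black rubber pads in order of height, one centred on each pad: the tallest on the pad next to the brass bell, stepping down to the shortest at the far end of the row. Never lay a shaker on its side, and leave them all standing upright and at rest on their pads.

Things in the scene. Friction and masses are not known exactly. Their poses are not given: they have to be found in the camera images.
- shaker_110: The tallest and widest of four loose round stainless-steel spice shakers, standing upright on the table at the start: 110 mm tall, 61 mm in diameter, straight-sided to 6 mm below the top, then a shallow domed lid with small holes; 60 to 470 g, the larger the heavier. Origin at the centre of its underside, z up along its axis.
- shaker_90: The second tallest of four loose round stainless-steel spice shakers, standing upright on the table at the start: 90 mm tall, 52 mm in diameter, straight-sided to 6 mm below the top, then a shallow domed lid with small holes; 60 to 470 g, the larger the heavier. Origin at the centre of its underside, z up along its axis.
- shaker_70: The second shortest of four loose round stainless-steel spice shakers, standing upright on the table at the start: 70 mm tall, 43 mm in diameter, straight-sided to 6 mm below the top, then a shallow domed lid with small holes; 60 to 470 g, the larger the heavier. Origin at the centre of its underside, z up along its axis.
- shaker_50: The shortest and narrowest of four loose round stainless-steel spice shakers, standing upright on the table at the start: 50 mm tall, 34 mm in diameter, straight-sided to 6 mm below the top, then a shallow domed lid with small holes; 60 to 470 g, the larger the heavier. Origin at the centre of its underside, z up along its axis.
- pad_a: One of four identical fixed round black rubber pads, 66 mm in diameter and 3 mm thick, in a straight row 78 mm apart on a flat pale wooden strip (450 x 85 x 10 mm) lying on the table. The letters do not tell the place in the row: see which pad is nearest the bell. Origin at the centre of its underside, 10 mm above the table; its top, on which a shaker stands, is 13 mm above the table.
- pad_b: One of four identical fixed round black rubber pads, 66 mm in diameter and 3 mm thick, in a straight row 78 mm apart on a flat pale wooden strip (450 x 85 x 10 mm) lying on the table. The letters do not tell the place in the row: see which pad is nearest the bell. Origin at the centre of its underside, 10 mm above the table; its top, on which a shaker stands, is 13 mm above the table.
- pad_c: One of four identical fixed round black rubber pads, 66 mm in diameter and 3 mm thick, in a straight row 78 mm apart on a flat pale wooden strip (450 x 85 x 10 mm) lying on the table. The letters do not tell the place in the row: see which pad is nearest the bell. Origin at the centre of its underside, 10 mm above the table; its top, on which a shaker stands, is 13 mm above the table.
- pad_d: One of four identical fixed round black rubber pads, 66 mm in diameter and 3 mm thick, in a straight row 78 mm apart on a flat pale wooden strip (450 x 85 x 10 mm) lying on the table. The letters do not tell the place in the row: see which pad is nearest the bell. Origin at the centre of its underside, 10 mm above the table; its top, on which a shaker stands, is 13 mm above the table.
- bell: Fixed brass-domed service bell, 68 mm across and 51 mm tall, on the strip at one end of the row of pads, in line with them, its centre 71 mm from the centre of the nearest pad (the other end of the strip has a square wooden salt box, 60 mm wide and 44 mm tall, likewise 71 mm from its nearest pad). Which end the bell is at varies. Origin at the centre of its underside, 10 mm above the table.
There are look-alikes about, which are no part of the job. Leave any blue look-alike of the shaker_50 alone.

How it is judged:
By the outcome, as a careful person would: the job done as asked, in the order asked, and still so for the second after the job is handed in, with the robot touching nothing.
It also fails if it takes over 102 s, if anything falls off the work surface, if the arm or the gripper's body presses on something with over 40 N, if the wrist force passes 120 N, or if a joint passes its speed limit or range.

## Working session

There is one attempt and no reset: what is moved stays moved. The work goes in short steps, Python scripts to look and compute and a shell command to move; the robot and the scene stay as the last step left them, time stands still between calls to the robot, and variables do not carry over. Pictures are saved under pics/ and viewed, at most 14 in all, crops included, and the job is handed in when it is done.

```bash
mkdir -p pics
python3 - <<'E'
from bench import ctrl
import cv2,numpy as np
for n in ("top","side"):
    im,d=ctrl.get_image(n); cv2.imwrite(f"pics/{n}0.png",im[...,::-1]); np.save(f"pics/{n}0.npy",d)
    p=ctrl.camera_params(n); print(n,p["mtx"].round(1).tolist(),p["T"].round(3).tolist())
s=ctrl.get_state(); print(s["time"],s["position"],s["tool_rot"],s["grip_width"])
E
```

```text
top [[390.0, 0.0, 253.4], [0.0, 390.0, 192.1], [0.0, 0.0, 1.0]] [[-0.004, -0.982, 0.191, 0.36], [-1.0, -0.001, -0.029, 0.034], [0.029, -0.191, -0.981, 0.883], [0.0, 0.0, 0.0, 1.0]]
side [[383.1, 0.0, 254.8], [0.0, 383.1, 194.9], [0.0, 0.0, 1.0]] [[-0.968, -0.171, 0.185, 0.357], [-0.252, 0.608, -0.753, 0.664], [0.016, -0.775, -0.631, 0.584], [0.0, 0.0, 0.0, 1.0]]
0.1 [0.19064572 0.62091776 0.23558753] [-4.66024735e-01 -3.10668393e+00  2.64853921e-03] 1.0009263967922395
```

View pics/top0.png

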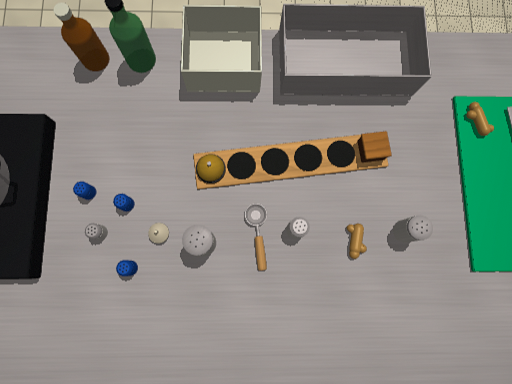

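View pics/side0.png

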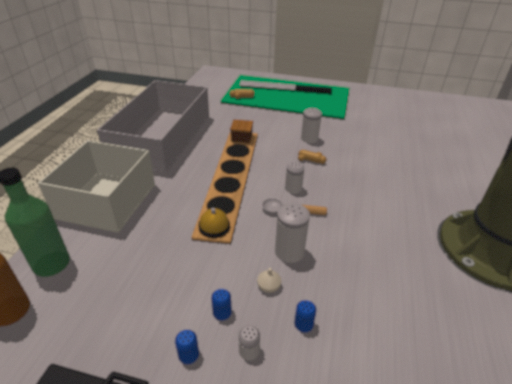

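The top view shows the bell at (210,168) and pads at (241,165), (275,161), (308,157), (341,153). The shakers are: 110 at (198,240), 90 at (419,228), 70 at (300,228), 50 at (95,232). The blue look-alikes stand near the 50. The side view agrees.

```bash
cat > h.py <<'E'
import cv2,numpy as np
from bench import ctrl
def cloud(n,d):
    p=ctrl.camera_params(n);K,T=p["mtx"],p["T"];v,u=np.indices(d.shape)
    P=np.stack([(u-K[0,2])/K[0,0]*d,(v-K[1,2])/K[1,1]*d,d],-1)
    return P@T[:3,:3].T+T[:3,3]
def top_of(W,d,near,H,zoff,r):
    m=(d>0)&(np.hypot(W[...,0]-near[0],W[...,1]-near[1])<.05)&(abs(W[...,2]-H-zoff)<.012)
    q=W[m];c,rad=cv2.minEnclosingCircle(q[:,:2].astype(np.float32))
    return np.r_[c],rad,np.median(q[:,:2],0),q[:,2].max(),len(q)
E
python3 - <<'E'
from h import *
d=np.load("pics/top0.npy");im=cv2.imread("pics/top0.png");W=cloud("top",d)
for H,u,v in((.11,198,240),(.09,419,228),(.07,300,228),(.05,95,232)):
    c,r,m,z,n=top_of(W,d,W[v,u],H,0,0); print(H,c.round(4),round(r,4),m.round(4),z.round(4),n)
for u,v in((241,165),(275,161),(308,157),(341,153)):
    k=np.zeros(d.shape,bool);k[v-18:v+19,u-18:u+19]=1
    q=W[k&(im.max(2)<60)&(d>0)];print("pad",cv2.minEnclosingCircle(q[:,:2].astype(np.float32)),np.median(q,0).round(4),q.mean(0).round(4))
for u,v in((210,168),(374,147),(158,233),(255,215),(357,240),(124,202),(84,190),(127,268),(60,200)): print(u,v,W[v,u].round(3))
ds=np.load("pics/side0.npy");ims=cv2.imread("pics/side0.png");S=cloud("side",ds)
print("side tops",[S[v,u].round(3).tolist() for u,v in((293,212),(312,112),(295,169),(249,333))])
for u,v in((221,205),(228,185),(233,166),(238,151)):
    k=np.zeros(d.shape,bool);k[v-8:v+9,u-13:u+14]=1
    q=S[k&(ims.max(2)<60)&(ds>0)];print("pad side",q.mean(0).round(4))
E
```

```text
0.11 [0.4147 0.1232] 0.0304 [0.4139 0.1226] 0.1136 749
0.09 [ 0.4411 -0.3352] 0.0265 [ 0.4393 -0.332 ] 0.0929 498
0.07 [ 0.4445 -0.0861] 0.0215 [ 0.4435 -0.0851] 0.0741 321
0.05 [0.4376 0.3518] 0.017 [0.4374 0.3493] 0.0544 210
pad ((0.5890074968338013, 0.04472030699253082), 0.0397273488342762) [0.5917 0.0369 0.0134] [0.5915 0.0377 0.0135]
pad ((0.601890504360199, -0.04017888009548187), 0.03246237710118294) [ 0.6018 -0.0398  0.0131] [ 0.6017 -0.0403  0.0131]
pad ((0.6112313270568848, -0.11797752231359482), 0.03219321370124817) [ 0.6115 -0.1179  0.0131] [ 0.611  -0.1177  0.0131]
pad ((0.6256168484687805, -0.2031821310520172), 0.04171726480126381) [ 0.6218 -0.1961  0.0131] [ 0.6213 -0.1963  0.0133]
210 168 [0.575 0.105 0.051]
374 147 [ 0.624 -0.261  0.053]
158 233 [0.434 0.215 0.036]
255 215 [0.478 0.005 0.003]
357 240 [ 0.419 -0.219  0.026]
124 202 [0.499 0.287 0.051]
84 190 [0.525 0.374 0.051]
127 268 [0.361 0.273 0.05 ]
60 200 [0.512 0.446 0.002]
side tops [[0.415, 0.129, 0.111], [0.441, -0.327, 0.089], [0.442, -0.071, 0.068], [0.438, 0.354, 0.052]]
pad side [0.5893 0.0348 0.0139]
pad side [ 0.5998 -0.0371  0.0139]
pad side [ 0.6094 -0.1138  0.0139]
pad side [ 0.6189 -0.1924  0.0141]
```

```bash
python3 -m inch '[[62,-67,0,0,0,-10],[123,-134,0,0,0,-20],[180,-200,0,0,0,-30],[230,-250,0,0,0,-40],[247,-269,0,0,0,-50],[247,-269,-30,0,0,-60],[247,-269,-80,0,0,-66],[247,-269,-80,0,0,-66],[247,-269,-80,0,0,-66]]' 64 40; python3 -c "
from scipy.spatial.transform import Rotation as R
from bench import ctrl
s=ctrl.get_state();print(R.from_rotvec(s['tool_rot']).as_matrix().round(3),s['joint_positions'])"
```

```text
time: 1.23
position: [0.4376, 0.3537, 0.1579]
tool_rot: [-2.079, -2.355, -0.002]
ft_force: [0.1, 1.1, 0.2]
grip_width: 0.734
grip_force: 0.0
[[-0.124  0.992  0.001]
 [ 0.992  0.124  0.001]
 [ 0.001  0.001 -1.   ]] [-0.94649769  0.18749024  0.24580856  1.7833559  -0.04948086  1.17541652
 -0.56123756]
```

```bash
python3 -m inch '[[0,0,-30,0,0,0],[0,0,-60,0,0,0],[0,0,-90,0,0,0],[0,0,-115,0,0,0],[0,0,-131,0,0,0],[0,0,-131,0,0,0],[0,0,-131,0,0,0]]'; python3 -m inch '[[0,0,0,0,0,0],[0,0,0,0,0,0],[0,0,0,0,0,0],[0,0,0,0,0,0],[0,0,0,0,0,0],[0,0,0,0,0,0]]' 0 35
```

```text
time: 2.1
position: [0.4386, 0.3534, 0.0271]
tool_rot: [2.082, 2.352, 0.004]
ft_force: [1.3, -0.1, 1.1]
grip_width: 0.738
grip_force: 0.0
time: 2.85
position: [0.4379, 0.3524, 0.0257]
tool_rot: [2.083, 2.352, 0.001]
ft_force: [-0.1, 0.2, 1.5]
grip_width: 0.382
grip_force: 35.0
```

```bash
python3 -m inch '[[0,0,15,0,0,0],[0,0,40,0,0,0],[0,0,70,0,0,0],[0,0,100,0,0,0],[0,0,120,0,0,0],[5,-15,130,0,0,0],[15,-45,130,0,0,0],[28,-85,130,0,0,0],[42,-125,130,0,0,0],[57,-170,130,0,0,0],[72,-215,130,0,0,0],[87,-260,130,0,0,0],[102,-305,130,0,0,0],[117,-350,130,0,0,0],[132,-395,130,0,0,0],[147,-440,130,0,0,0],[162,-485,130,0,0,0],[174,-520,130,0,0,0],[180,-541,130,0,0,0],[182,-547,130,0,0,0]]'; python3 -m inch '[[0,0,0,0,0,0],[0,0,-15,0,0,0],[0,0,-40,0,0,0],[0,0,-70,0,0,0],[0,0,-90,0,0,0],[0,0,-100,0,0,0],[0,0,-105,0,0,0],[0,0,-110,0,0,0],[0,0,-110,0,0,0],[0,0,-110,0,0,0]]'
```

```text
time: 5.35
position: [0.6184, -0.1976, 0.1552]
tool_rot: [-2.087, -2.347, 0.003]
ft_force: [-0.3, 0.7, -0.4]
grip_width: 0.384
grip_force: 35.0
time: 6.6
position: [0.6201, -0.1948, 0.0461]
tool_rot: [2.083, 2.351, 0.001]
ft_force: [0.0, 0.7, -1.3]
grip_width: 0.384
grip_force: 35.0
```

```bash
python3 -m inch '[[0,0,-3,0,0,0],[0,0,-5,0,0,0],[0,0,-6,0,0,0],[0,0,-6.5,0,0,0],[0,0,-6.5,0,0,0]]'; python3 -m inch '[[0,0,0,0,0,0],[0,0,0,0,0,0],[0,0,0,0,0,0],[0,0,0,0,0,0]]' 64;  python3 -m inch '[[0,0,10,0,0,0],[0,0,40,0,0,0],[0,0,80,0,0,0],[0,0,120,0,0,0],[-20,-15,130,0,0,0],[-70,-55,130,0,0,0],[-110,-90,130,0,0,0],[-150,-120,130,0,0,0],[-177,-138,130,0,0,0],[-177,-138,130,0,0,0],[-177,-138,130,0,0,0]]' 87
python3 - <<'E'
from h import *
im,d=ctrl.get_image("top");cv2.imwrite("pics/t1.png",im[...,::-1]);W=cloud("top",d)
print(top_of(W,d,(.62,-.195),.05,.013,0))
q=None
E
```

```text
time: 7.22
position: [0.6197, -0.1946, 0.0391]
tool_rot: [2.083, 2.352, -0.0]
ft_force: [-0.5, 1.0, -1.1]
grip_width: 0.381
grip_force: 35.0
time: 7.72
position: [0.6198, -0.1946, 0.0391]
tool_rot: [2.083, 2.352, 0.0]
ft_force: [0.3, -1.0, 0.3]
grip_width: 0.701
grip_force: 0.0
time: 9.1
position: [0.4436, -0.3321, 0.1697]
tool_rot: [2.082, 2.352, 0.002]
ft_force: [0.1, -0.3, 0.3]
grip_width: 1.0
grip_force: 0.0
(array([ 0.62256515, -0.21243951]), 0.034930698573589325, array([ 0.61845867, -0.1978327 ]), np.float64(0.06667198942862418), 253)
```

View pics/t1.png

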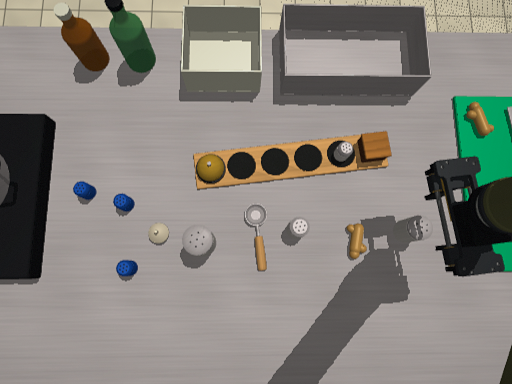

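The 50 shaker stands on the pad next to the salt box, at (343,151). The gripper is over the 90, at (419,228).

```bash
python3 -m inch '[[0,-2,-20,0,0,0],[-2,-2,-50,0,0,0],[-2,-2,-80,0,0,0],[-2,-2,-103,0,0,0],[-2,-2,-112,0,0,0],[-2,-2,-112,0,0,0]]'; python3 -m inch '[[0,0,0,0,0,0],[0,0,0,0,0,0],[0,0,0,0,0,0],[0,0,0,0,0,0],[0,0,0,0,0,0]]' 0 40
```

```text
time: 9.9
position: [0.4412, -0.334, 0.0569]
tool_rot: [-2.081, -2.353, 0.001]
ft_force: [-0.4, -1.0, -0.5]
grip_width: 0.999
grip_force: 0.0
time: 10.52
position: [0.4411, -0.3346, 0.0574]
tool_rot: [2.082, 2.351, 0.001]
ft_force: [2.0, 0.6, 1.4]
grip_width: 0.587
grip_force: 40.0
```

Run:
```python
from h import *
d0=np.load("pics/top0.npy");im,d=ctrl.get_image("top");W=cloud("top",d)
m=(d>0)&(abs(W[...,2]-.063)<.012)&(d0-d>.015)&(np.hypot(W[...,0]-.62,W[...,1]+.196)<.045)
q=W[m][:,:2];print(cv2.minEnclosingCircle(q.astype(np.float32)),np.median(q,0),q.min(0),q.max(0))
```

```text
((0.6182765960693359, -0.19403719902038574), 0.017005665227770805) [ 0.61591049 -0.19254216] [ 0.60170566 -0.20947216] [ 0.63408805 -0.17803883]
```

```bash
python3 -m inch '[[0,0,15,0,0,0],[0,0,40,0,0,0],[0,0,70,0,0,0],[0,0,95,0,0,0],[5,10,110,0,0,0],[17,32,110,0,0,0],[35,65,110,0,0,0],[57,105,110,0,0,0],[79,145,110,0,0,0],[100,185,110,0,0,0],[122,225,110,0,0,0],[141,260,110,0,0,0],[154,284,110,0,0,0],[160,295,110,0,0,0],[160,295,110,0,0,0],[160,295,90,0,0,0],[160,295,60,0,0,0],[160,295,35,0,0,0],[160,295,22,0,0,0],[160,295,20,0,0,0]]'; python3 -m inch '[[0,0,-2,0,0,0],[0,0,-4,0,0,0],[0,0,-5,0,0,0],[0,0,-6,0,0,0],[0,0,-6.5,0,0,0],[0,0,-6.5,0,0,0]]'
```

```text
time: 13.08
position: [0.5996, -0.0406, 0.0758]
tool_rot: [-2.084, -2.349, 0.003]
ft_force: [0.9, 0.3, -2.0]
grip_width: 0.589
grip_force: 40.0
time: 13.82
position: [0.6007, -0.0396, 0.0706]
tool_rot: [2.083, 2.352, 0.0]
ft_force: [0.8, 0.6, -1.6]
grip_width: 0.59
grip_force: 40.0
```

```bash
python3 -m inch '[[0,0,0,0,0,0],[0,0,0,0,0,0],[0,0,0,0,0,0],[0,0,0,0,0,0]]' 87;  python3 -m inch '[[0,0,10,0,0,0],[0,0,40,0,0,0],[0,0,80,0,0,0],[0,0,110,0,0,0],[-15,12,120,0,0,0],[-50,44,120,0,0,0],[-90,80,120,0,0,0],[-130,115,120,0,0,0],[-165,145,120,0,0,0],[-186,163,120,0,0,0],[-186,163,120,0,0,0],[-186,163,120,0,0,0]]'
python3 - <<'E'
from h import *
d0=np.load("pics/top0.npy");im,d=ctrl.get_image("top");W=cloud("top",d)
m=(d>0)&(abs(W[...,2]-.103)<.012)&(d0-d>.015)&(np.hypot(W[...,0]-.60,W[...,1]+.04)<.045)
q=W[m][:,:2];print(cv2.minEnclosingCircle(q.astype(np.float32)),len(q))
E
```

```text
time: 14.32
position: [0.6009, -0.0396, 0.0708]
tool_rot: [2.083, 2.352, 0.0]
ft_force: [-0.0, 0.0, 0.3]
grip_width: 0.947
grip_force: 0.0
time: 15.82
position: [0.4156, 0.1228, 0.1912]
tool_rot: [2.083, 2.35, 0.002]
ft_force: [1.2, -0.5, -0.4]
grip_width: 0.998
grip_force: 0.0
((0.5999042391777039, -0.040647637099027634), 0.026330437511205673) 470
```

```bash
python3 -m inch '[[0,0,-20,0,0,0],[0,0,-50,0,0,0],[0,0,-80,0,0,0],[0,0,-110,0,0,0],[0,0,-123,0,0,0],[0,0,-123,0,0,0]]'; python3 -m inch '[[0,0,0,0,0,0],[0,0,0,0,0,0],[0,0,0,0,0,0],[0,0,0,0,0,0],[0,0,0,0,0,0]]' 0 45
```

```text
time: 16.62
position: [0.4148, 0.1227, 0.0672]
tool_rot: [-2.084, -2.35, 0.003]
ft_force: [-0.8, -0.9, 0.1]
grip_width: 1.0
grip_force: 0.0
time: 17.25
position: [0.4153, 0.1237, 0.0681]
tool_rot: [2.082, 2.351, 0.002]
ft_force: [0.4, 0.3, 3.9]
grip_width: 0.69
grip_force: 45.0
```

```bash
python3 -m inch '[[0,0,15,0,0,0],[0,0,40,0,0,0],[0,0,70,0,0,0],[0,0,95,0,0,0],[8,-4,110,0,0,0],[30,-15,110,0,0,0],[60,-30,110,0,0,0],[95,-47,110,0,0,0],[130,-64,110,0,0,0],[155,-77,110,0,0,0],[170,-84,110,0,0,0],[176,-87,110,0,0,0],[176,-87,110,0,0,0],[176,-87,110,0,0,0],[176,-87,90,0,0,0],[176,-87,65,0,0,0],[176,-87,40,0,0,0],[176,-87,25,0,0,0],[176,-87,20,0,0,0],[176,-87,20,0,0,0]]'; python3 -m inch '[[0,0,-2,0,0,0],[0,0,-4,0,0,0],[0,0,-5,0,0,0],[0,0,-6,0,0,0],[0,0,-6.5,0,0,0],[0,0,-6.5,0,0,0]]'
```

```text
time: 19.75
position: [0.591, 0.0366, 0.088]
tool_rot: [2.082, 2.352, 0.001]
ft_force: [0.1, -0.3, -2.3]
grip_width: 0.691
grip_force: 45.0
time: 20.5
position: [0.5908, 0.0364, 0.0812]
tool_rot: [2.083, 2.352, 0.0]
ft_force: [-0.2, 0.4, -2.1]
grip_width: 0.696
grip_force: 45.0
```

```bash
python3 -m inch '[[0,0,0,0,0,0],[0,0,0,0,0,0],[0,0,0,0,0,0],[0,0,0,0,0,0]]' 87;  python3 -m inch '[[0,0,10,0,0,0],[0,0,40,0,0,0],[0,0,80,0,0,0],[0,0,100,0,0,0],[-12,-10,105,0,0,0],[-45,-37,105,0,0,0],[-85,-70,105,0,0,0],[-120,-100,105,0,0,0],[-146,-122,105,0,0,0],[-146,-122,105,0,0,0],[-146,-122,80,0,0,0],[-146,-122,45,0,0,0],[-146,-122,10,0,0,0],[-146,-122,-25,0,0,0],[-146,-122,-39,0,0,0],[-146,-122,-39,0,0,0]]' 87
python3 - <<'E'
from h import *
d0=np.load("pics/top0.npy");im,d=ctrl.get_image("top");W=cloud("top",d)
m=(d>0)&(abs(W[...,2]-.123)<.012)&(d0-d>.015)&(np.hypot(W[...,0]-.59,W[...,1]-.036)<.045)
q=W[m][:,:2];print(cv2.minEnclosingCircle(q.astype(np.float32)),len(q))
E
python3 -m inch '[[0,0,0,0,0,0],[0,0,0,0,0,0],[0,0,0,0,0,0],[0,0,0,0,0,0],[0,0,0,0,0,0],[0,0,0,0,0,0]]' 0 40
```

```text
time: 21.0
position: [0.5909, 0.0364, 0.0812]
tool_rot: [2.083, 2.352, 0.0]
ft_force: [-0.5, 0.2, -0.1]
grip_width: 0.987
grip_force: 0.0
time: 23.0
position: [0.4441, -0.0855, 0.0415]
tool_rot: [-2.082, -2.351, 0.003]
ft_force: [-1.0, -0.5, -0.1]
grip_width: 1.004
grip_force: 0.0
((0.5896404385566711, 0.03642558306455612), 0.030753303319215775) 681
time: 23.8
position: [0.4449, -0.0856, 0.0422]
tool_rot: [2.083, 2.352, 0.0]
ft_force: [-0.5, -0.5, 0.9]
grip_width: 0.487
grip_force: 40.0
```

```bash
python3 -m inch '[[0,0,15,0,0,0],[0,0,40,0,0,0],[0,0,70,0,0,0],[0,0,95,0,0,0],[8,-2,105,0,0,0],[30,-6,105,0,0,0],[60,-12,105,0,0,0],[95,-18,105,0,0,0],[130,-25,105,0,0,0],[152,-29,105,0,0,0],[165,-31,105,0,0,0],[165,-31,105,0,0,0],[165,-31,105,0,0,0],[165,-31,90,0,0,0],[165,-31,65,0,0,0],[165,-31,40,0,0,0],[165,-31,25,0,0,0],[165,-31,20,0,0,0],[165,-31,20,0,0,0]]'; python3 -m inch '[[0,0,-2,0,0,0],[0,0,-4,0,0,0],[0,0,-5,0,0,0],[0,0,-6,0,0,0],[0,0,-6.5,0,0,0],[0,0,-6.5,0,0,0]]'; python3 -m inch '[[0,0,0,0,0,0],[0,0,0,0,0,0],[0,0,0,0,0,0],[0,0,0,0,0,0]]' 75;  python3 -m inch '[[0,0,10,0,0,0],[0,0,40,0,0,0],[0,0,80,0,0,0],[0,0,110,0,0,0],[-40,0,130,0,0,0],[-80,-50,150,0,0,0],[-120,-100,150,0,0,0],[-160,-150,150,0,0,0],[-160,-200,150,0,0,0],[-160,-200,150,0,0,0]]'
python3 - <<'E'
from h import *
d0=np.load("pics/top0.npy");im,d=ctrl.get_image("top");W=cloud("top",d)
cv2.imwrite("pics/t2.png",cv2.resize(im[100:230,170:420,::-1],None,fx=3,fy=3))
for H,c in((.11,(.591,.0364)),(.09,(.601,-.0396)),(.07,(.6105,-.1165)),(.05,(.62,-.195))):
    m=(d>0)&(abs(W[...,2]-H-.013)<.012)&(d0-d>.015)&(np.hypot(W[...,0]-c[0],W[...,1]-c[1])<.04)
    print(H,cv2.minEnclosingCircle(W[m][:,:2].astype(np.float32)),m.sum())
im,d=ctrl.get_image("side");cv2.imwrite("pics/s2.png",cv2.resize(im[80:250,150:350,::-1],None,fx=3,fy=3))
E
```

```text
time: 26.18
position: [0.6098, -0.1167, 0.0622]
tool_rot: [2.083, 2.352, 0.0]
ft_force: [-0.8, -0.1, -2.0]
grip_width: 0.485
grip_force: 40.0
time: 26.92
position: [0.6097, -0.1166, 0.0556]
tool_rot: [2.083, 2.352, -0.0]
ft_force: [0.4, 0.1, -0.6]
grip_width: 0.481
grip_force: 40.0
time: 27.42
position: [0.6098, -0.1166, 0.0557]
tool_rot: [2.083, 2.352, 0.0]
ft_force: [0.5, -0.9, 0.1]
grip_width: 0.821
grip_force: 0.0
time: 28.68
position: [0.4474, -0.3219, 0.2069]
tool_rot: [2.092, 2.34, -0.002]
ft_force: [1.1, 0.7, -0.5]
grip_width: 0.862
grip_force: 0.0
0.11 ((0.5894755721092224, 0.03592690825462341), 0.030866168439388275) 682
0.09 ((0.5993674397468567, -0.04093917831778526), 0.026288243010640144) 472
0.07 ((0.6078100800514221, -0.1181005910038948), 0.022285297513008118) 308
0.05 ((0.6183153390884399, -0.194533571600914), 0.017153291031718254) 182
```

View pics/t2.png

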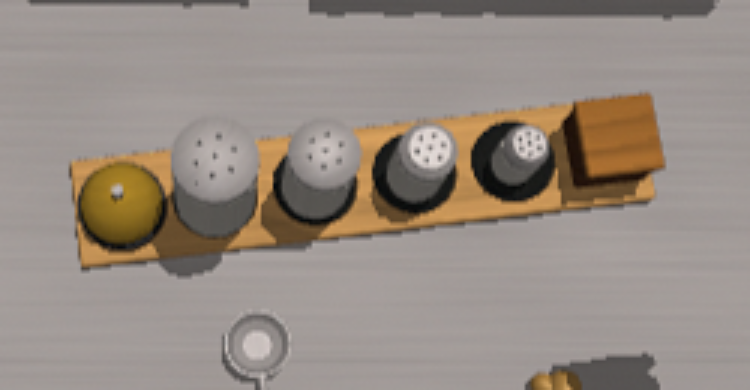

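View pics/s2.png

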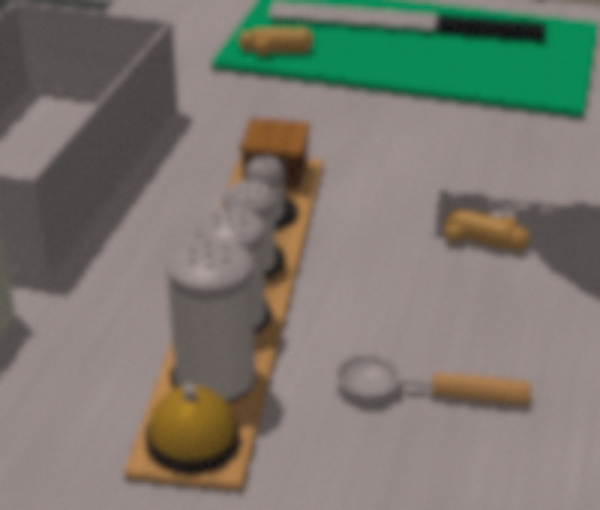

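All four stand in the right order, but the bases look slightly low on the pads, toward −x. I'll check this by overlaying predicted outlines.

Run:
```python
from h import *
im,_=ctrl.get_image("top");d=None
p=ctrl.camera_params("top");K,T=p["mtx"],np.linalg.inv(p["T"])
S=6;x0,y0=215,125
big=cv2.resize(im[y0:195,x0:345+20,::-1],None,fx=5,fy=5,interpolation=cv2.INTER_CUBIC)
def circ(c,r,z,col):
    a=np.linspace(0,6.283,90);P=np.c_[c[0]+r*np.cos(a),c[1]+r*np.sin(a),0*a+z]@T[:3,:3].T+T[:3,3]
    uv=P@K.T;uv=uv[:,:2]/uv[:,2:]
    cv2.polylines(big,[((uv-[x0,y0]+.5)*5).astype(int)],True,col,1)
for i,r in enumerate((.0305,.026,.0215,.017)):
    pc=(.592+.0097*i,.0372-.0775*i)
    circ(pc,.033,.013,(0,255,255)); circ(pc,r,.013,(0,255,0))
    s=((.5895,.036),(.5994,-.0409),(.608,-.118),(.6183,-.1943))[i]
    circ(s,r,.013,(0,0,255))
cv2.imwrite("pics/o.png",big)
```

```text
(no output)
```

View pics/o.png

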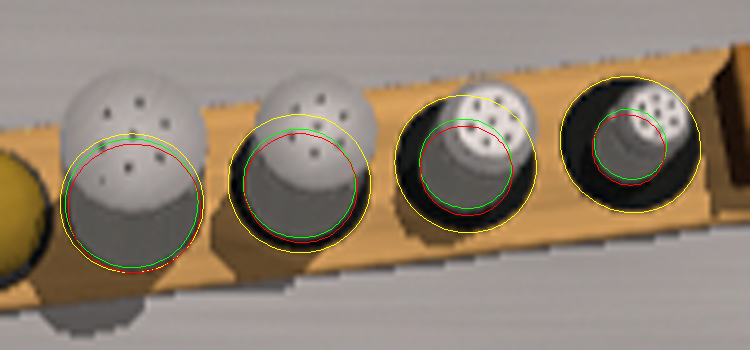

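The overlay shows the pad fit (yellow) is good. The shakers sit about 2.5 mm toward −x of centre. That only matters for the 110, which has 2.5 mm of margin, so I'll shift that one.

```bash
python3 -m inch '[[10,25,0,0,0,0],[30,75,0,0,0,0],[52,130,0,0,0,0],[74,185,0,0,0,0],[96,240,0,0,0,0],[118,295,0,0,0,0],[134,335,0,0,0,0],[141,353,0,0,0,0],[141,353,0,0,0,0],[141,353,0,0,0,0]]' 87; python3 -m inch '[[0,0,0,0,0,0],[0,0,0,0,0,0]]'
```

```text
time: 30.08
position: [0.5903, 0.0339, 0.2058]
tool_rot: [2.086, 2.348, -0.001]
ft_force: [0.9, -0.1, -0.0]
grip_width: 1.0
grip_force: 0.0
time: 30.32
position: [0.5906, 0.035, 0.2058]
tool_rot: [2.085, 2.349, 0.0]
ft_force: [0.6, -0.1, 0.3]
grip_width: 0.996
grip_force: 0.0
```

```bash
python3 -m inch '[[0,0,-20,0,0,0],[0,0,-50,0,0,0],[0,0,-80,0,0,0],[0,0,-110,0,0,0],[0,0,-124,0,0,0],[0,0,-124,0,0,0],[0,0,-124,0,0,0]]'; python3 -m inch '[[0,0,0,0,0,0],[0,0,0,0,0,0],[0,0,0,0,0,0],[0,0,0,0,0,0],[0,0,0,0,0,0]]' 0 40;  python3 -m inch '[[0,0,2,0,0,0],[0,0,4,0,0,0],[1,0,4,0,0,0],[2.5,0,4,0,0,0],[2.5,0,4,0,0,0],[2.5,0,4,0,0,0],[2.5,0,2,0,0,0],[2.5,0,1,0,0,0],[2.5,0,0,0,0,0],[2.5,0,0,0,0,0]]'; python3 -m inch '[[0,0,0,0,0,0],[0,0,0,0,0,0],[0,0,0,0,0,0],[0,0,0,0,0,0]]' 87;  python3 -m inch '[[0,0,10,0,0,0],[0,0,40,0,0,0],[0,0,80,0,0,0],[0,0,110,0,0,0],[-30,0,125,0,0,0],[-60,0,125,0,0,0],[-100,0,125,0,0,0],[-140,0,125,0,0,0],[-140,50,125,0,0,0],[-140,100,125,0,0,0],[-140,150,125,0,0,0],[-140,200,125,0,0,0],[-140,200,125,0,0,0]]'
python3 - <<'E'
from h import *
d0=np.load("pics/top0.npy");im,d=ctrl.get_image("top");W=cloud("top",d)
cv2.imwrite("pics/t3.png",im[...,::-1])
for H,c in((.11,(.591,.0364)),(.09,(.601,-.0396)),(.07,(.6105,-.1165)),(.05,(.62,-.195))):
    m=(d>0)&(abs(W[...,2]-H-.013)<.012)&(d0-d>.015)&(np.hypot(W[...,0]-c[0],W[...,1]-c[1])<.04)
    print(H,cv2.minEnclosingCircle(W[m][:,:2].astype(np.float32)),m.sum())
E
```

```text
time: 31.2
position: [0.5917, 0.0363, 0.0829]
tool_rot: [2.082, 2.35, 0.003]
ft_force: [0.2, -0.5, -0.0]
grip_width: 1.002
grip_force: 0.0
time: 31.82
position: [0.5909, 0.0365, 0.0818]
tool_rot: [2.083, 2.352, 0.001]
ft_force: [0.0, -0.3, 1.4]
grip_width: 0.695
grip_force: 40.0
time: 33.08
position: [0.5932, 0.0364, 0.0819]
tool_rot: [-2.083, -2.352, -0.0]
ft_force: [-1.5, 0.3, 1.0]
grip_width: 0.695
grip_force: 40.0
time: 33.58
position: [0.5934, 0.0364, 0.0817]
tool_rot: [2.083, 2.352, 0.0]
ft_force: [-0.8, -0.4, 0.1]
grip_width: 0.985
grip_force: 0.0
time: 35.2
position: [0.4523, 0.2408, 0.207]
tool_rot: [-2.075, -2.359, -0.002]
ft_force: [-0.4, -0.7, 0.0]
grip_width: 0.998
grip_force: 0.0
0.11 ((0.5921159386634827, 0.03639790788292885), 0.030858755111694336) 679
0.09 ((0.5995712280273438, -0.04058538004755974), 0.026148684322834015) 472
0.07 ((0.6085278391838074, -0.11709325760602951), 0.021644996479153633) 310
0.05 ((0.6182348728179932, -0.19456365704536438), 0.017150308936834335) 180
```

View pics/t3.png

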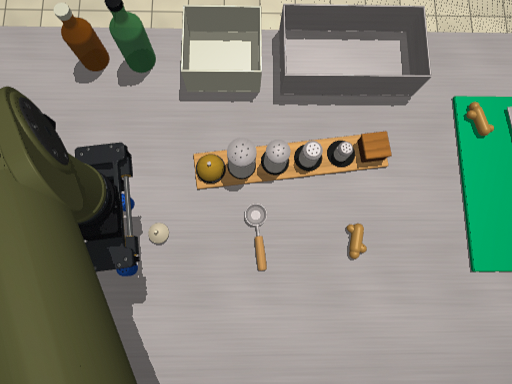

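The four shakers stand upright at (241,158), (277,156), (311,154) and (343,152), stepping down from the bell. The arm is clear of them, so I'm handing in.

```bash
python3 -m inch '[[0,0,0,0,0,0],[0,0,0,0,0,0],[0,0,0,0,0,0],[0,0,0,0,0,0]]'; python3 -c "
from bench import ctrl
print(ctrl.close_job())"
```

```text
time: 35.75
position: [0.4534, 0.2359, 0.2067]
tool_rot: [2.084, 2.351, 0.0]
ft_force: [-0.4, 0.1, 0.9]
grip_width: 0.994
grip_force: 0.0
the job is handed in; nothing more can be done
None
```

The four shakers stand upright on their pads in order of height, tallest next to the bell, and the job was handed in at about 36 s; by the camera, the 110 is centred and the other three sit about 2.5 mm off centre.

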